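# Spice tin out from behind the travel rack's front row

## Robot

A 7-joint arm with a two-finger parallel gripper is mounted at the origin on the work surface. World frame = base frame: x ahead of the robot, y to its left, z up, the work surface at z = 0. Lengths are in m, angles in rad, forces in N, time in s.
With the tool pointing down it reaches from about 0.4 to 0.9 m from the base axis. Payload 5.6 kg.
Tool frame: the origin (TCP) lies midway between the tips of the shut fingers; the grasp point (between the pads) lies 19 mm behind it; z points along the fingers, y is the line along which they close (so a half turn about z gives the same grasp; the last joint's range is limited). The gripper opens to 92 mm and grips with 3 to 60 N. Pads are 20 mm wide; open, the fingers measure 128 mm over their backs; the gripper's body (75 mm by 189 mm) begins 69 mm behind the grasp point.
Start: joints at [-1.304, 0.468, -0.012, 1.603, 0.006, 1.071, -0.056], TCP at [0.198, 0.619, 0.215] pointing down, gripper open.
Joint ranges: [-2.53, 2.53], [-0.31, 2.02], [-1.57, 1.55], [0.28, 2.44], [-1.29, 4.43], [0.15, 1.84], [-2.92, 2.92]. Speed limits (rad/s): [2.57, 2.57, 3.14, 3.14, 3.14, 3.14, 3.14].

## Interface

Orientations are given as a 3x3 rotation matrix whose columns are the frame's x, y, z axes.
In Python, from station import env, effector, solver, viewer, workorder, search_frame, tip_of gives the robot as it stands. Calls block until the motion is done:
- env.reach(position, orientation): joint-space move of the TCP to a pose.
- env.movel(position, frame=None, rate=0.15): straight line of the TCP; frame=None keeps the orientation; rate is the mean speed in m/s.
- env.goto_joints(angles): joint-space move.
- effector.release() and effector.grasp(squeeze=None): open the fingers fully, or close them until they stop; squeeze is the grip in N (None keeps the last).
- env.pause(seconds).
- solver.inverse_kinematics(position, orientation): joint angles nearest the present ones, or None.
- env.sense(): the state.
- viewer.read_camera(name): name is "scene" or "side" or "wrist"; returns (picture, depth): 400x640x3 uint8, red, green, blue; 400x640 float32, m along the optical axis (not along the pixel's ray), 0 where there is no reading.
- viewer.camera_info(name): a dict with "intrinsics" (3x3 intrinsics, pixels), "dist_coeffs" ([k1, k2, p1, p2, k3] as OpenCV has them; the pictures are not rectified), "eye" and "rotation" of the camera in the world; the wrist camera has in their place "T_tool_cam" (4x4, takes a point from camera to tool coordinates, whose origin is the TCP and whose axes are the flange's). Camera axes: x right, y up, looking along -z (the intrinsics and any distortion apply to the point x, -y, -z); pixel columns grow to the right and rows downward; lengths in m; the calibration is good to about 2 mm. A picture is of the moment at which its call begins: read the wrist's pose just before it. camera_info takes no time and is no camera call.
A pose or a line that the arm cannot do raises env.PlanningError and nothing moves.
- workorder.finish_job(): hands the job in; it is judged then, once.
Trained networks look in the newest picture that a camera, given by its name, has taken for a name from the list of things; names that differ only in an ending like _2 or _b are one class to them, and where a whole thing is asked for, a point or a joint stands for the part that bears it (a point fixed in the world has none). Each returns a list of dicts, best first, with "score" (0 to 1); they miss things now and then, are a little off and sometimes report something else, mostly with a low value. They report only what shows in the picture. A call takes as long as a camera call. They do not tell look-alikes from the thing itself.
- search_frame(camera, name): "at" ([x, y, z] in m, in world coordinates, good to about 4 mm: the middle of the surface that is visible of it).
- tip_of(camera, name): "at" ([x, y, z] in m, in world coordinates, good to about 4 mm: a listed point, or the origin of a listed thing).
The state is a dict: "t": time; "joint_positions": joint angles; "joint_velocities": joint speeds; "tau": joint torques, N m; "ee_pos": TCP position; "tcp_rot": TCP orientation; "wrist_force": force on the tool from outside, world axes, zero at the start; "moment": the same for the moment, N m; "gripper_width": finger opening in m; "grasp_force": force on a finger pad.
Only numpy, scipy, OpenCV 4.12 (cv2) and the standard library are available. Lean on these libraries where they do the work, as an engineer would, in place of code of your own. Each camera call takes 0.05 s, during which the arm holds its last target. There are 200 camera calls.

## Task

I need the short steel spice tin that is hemmed in by the glass tumbler, the green canister and the pepper mill on the plywood travel rack. First stand all three of those together on the bamboo board, then set the tin in the middle of the blue plate, and after that put each of the three back on the same cork spot of the rack that it came from, well centred. Keep everything upright, and leave the mug, the fish tin and the egg cup where they are.

Things in the scene. Friction and masses are not known exactly. Their poses are not given: they have to be found in the camera images.
- tumbler: clear glass tumbler, straight-sided, open at the top, 64 mm outside diameter, 110 mm high, 4 mm wall, about 0.2 kg; loose, standing on one of the rack's three large cork spots. Origin: centre of its underside, z up. It can be gripped round the outside near the rim.
- canister: green plastic canister with a closed twist cap: body 70 mm diameter up to 86 mm, then the cap, 48 mm diameter, from 86 to 120 mm; about 0.25 kg; loose, standing on one of the rack's three large cork spots. Origin: centre of its underside, z up. Grip it by the cap.
- mill: dark wooden pepper mill: base 62 mm diameter up to 72 mm, a waist 36 mm thick, then a round head, 46 mm diameter, from 89 to 125 mm, with a small steel stud to 129 mm; about 0.24 kg; loose, standing on one of the rack's three large cork spots. Origin: centre of its underside, z up. Grip it by the head.
- tin: short steel spice tin, 44 mm diameter (lid 46 mm, from 36 to 48 mm), 48 mm high, about 0.12 kg; loose, standing on the rack's small spot, 70 mm from the centres of the three taller things. Origin: centre of its underside, z up.
- rack: fixed plywood rack, 200 (x) by 240 (y) mm, base 8 mm thick; edge strips 6 mm thick, 18 mm high from the counter, on its +x and both y sides; origin: centre of underside. Flush on the base (z 8): three 74 mm cork spots centred at local x, y (-25, 0), (30, 68.5), (30, -68.5) mm, on each of which one tall thing starts centred (which varies), round the tin's 50 mm spot at (45, 0).
- board: fixed bamboo board, the side area, a bare slab 340 mm (x) by 140 mm (y), 12 mm thick; origin: centre of its underside. Room for the three things in a row along its x, 100 mm apart.
- plate: fixed round blue enamel plate, 200 mm diameter, rim 18 mm high; its flat middle (about 120 mm across) is 4 mm above the counter; origin: centre of its underside.
- mug: white mug, 72 mm diameter, 75 mm high, bystander at the back of the counter, loose; origin: centre of its underside.
- fishtin: flat aluminium fish tin, 60 by 95 by 24 mm, bystander at the back, loose; origin: centre of its underside.
- eggcup: small white egg cup, 48 mm diameter, 50 mm high, bystander at the back, loose; origin: centre of its underside.
Things that resemble listed ones, but are neither listed nor needed, are in the scene too. Of the things that look like the mill, the middle-sized one is meant.

How it is judged:
By the outcome, as a careful person would: the job done as asked, in the order asked, and still so for the second after the job is handed in, with the robot touching nothing.
It also fails if it takes over 144 s, if anything falls off the work surface, if the arm or the gripper's body presses on something with over 40 N, if the wrist force passes 120 N, or if a joint passes its speed limit or range.

## Working session

There is one attempt and no reset: what is moved stays moved. The work goes in short steps, each a Python script; the robot and the scene stay as the last script left them, time stands still between calls to the robot, and variables do not carry over. Pictures are saved under pics/ and viewed, at most 14 in all, crops included, and the job is handed in when it is done.

```bash
ls; mkdir -p pics; cat > h.py <<'E'
import numpy as np, cv2
from station import env, effector, solver, viewer, workorder, search_frame, tip_of
def cam(name):
    s=env.sense(); im,d=viewer.read_camera(name); c=viewer.camera_info(name)
    if 'T_tool_cam' in c:
        T=np.eye(4);T[:3,:3]=s['tcp_rot'];T[:3,3]=s['ee_pos'];T=T@np.array(c['T_tool_cam']);R,e=T[:3,:3],T[:3,3]
    else: R,e=np.array(c['rotation']),np.array(c['eye'])
    return im,d,(np.array(c['intrinsics'],float),np.array(c['dist_coeffs'],float),R,e)
def cloud(d,c):
    K,D,R,e=c;h,w=d.shape
    uv=np.stack(np.meshgrid(np.arange(w),np.arange(h)),-1).reshape(-1,1,2).astype(np.float64)
    n=cv2.undistortPoints(uv,K,D).reshape(h,w,2)
    P=np.stack([n[...,0]*d,-n[...,1]*d,-d],-1)@R.T+e
    P[d<=0]=np.nan
    return P
def proj(p,c):
    K,D,R,e=c;q=(np.atleast_2d(p)-e)@R;q=q*[1,-1,-1]
    return cv2.projectPoints(q,np.zeros(3),np.zeros(3),K,D)[0].reshape(-1,2)
def save(n,im): cv2.imwrite(f'pics/{n}.png',im[...,::-1])
E
cat > a.py <<'E'
from h import *
np.set_printoptions(precision=3,suppress=True)
for n in ('scene','side'):
    im,d,c=cam(n); save(n+'0',im); np.savez(n+'0',im=im,d=d,P=cloud(d,c)); print(n,c[3],(d>0).mean())
    for o in 'tumbler canister mill tin rack board plate mug fishtin eggcup'.split():
        print(o,[(np.round(r['at'],3).tolist(),round(r['score'],2)) for r in tip_of(n,o)][:4])
s=env.sense();print(s['t'],s['tcp_rot'],s['gripper_width'])
E
python3 a.py
```

```text
pics
scene [1.281 0.545 0.661] 0.9958828125
tumbler [([0.475, -0.315, 0.003], 0.51)]
canister [([0.525, -0.248, 0.01], 0.72)]
mill [([0.331, -0.355, 0.002], 0.81), ([0.536, -0.38, 0.009], 0.79), ([0.705, -0.37, 0.001], 0.78)]
tin [([0.544, -0.313, 0.008], 0.57)]
rack [([0.506, -0.32, 0.003], 0.91)]
board [([0.505, 0.303, 0.004], 0.6)]
plate [([0.574, -0.029, 0.001], 0.55)]
mug [([0.773, 0.212, 0.001], 0.58)]
fishtin [([0.769, -0.226, -0.004], 0.62)]
eggcup [([0.78, -0.036, 0.002], 0.8)]
side [ 0.236 -0.588  0.741] 0.996046875
tumbler [([0.767, -0.223, -0.002], 0.42), ([0.576, -0.024, -0.0], 0.34)]
canister []
mill [([0.535, -0.382, 0.01], 0.88), ([0.332, -0.355, 0.002], 0.75), ([0.704, -0.372, -0.001], 0.6)]
tin [([0.527, -0.247, 0.009], 0.2)]
rack [([0.503, -0.32, 0.0], 0.84)]
board [([0.504, 0.306, -0.001], 0.64)]
plate [([0.574, -0.023, 0.002], 0.6)]
mug [([0.768, 0.212, -0.005], 0.61)]
fishtin [([0.769, -0.227, -0.0], 0.88)]
eggcup [([0.779, -0.035, -0.001], 0.82)]
1.1 [[-0.952  0.305  0.   ]
 [ 0.305  0.952  0.   ]
 [-0.     0.    -1.   ]] 0.09169542408009934
```

View pics/scene0.png

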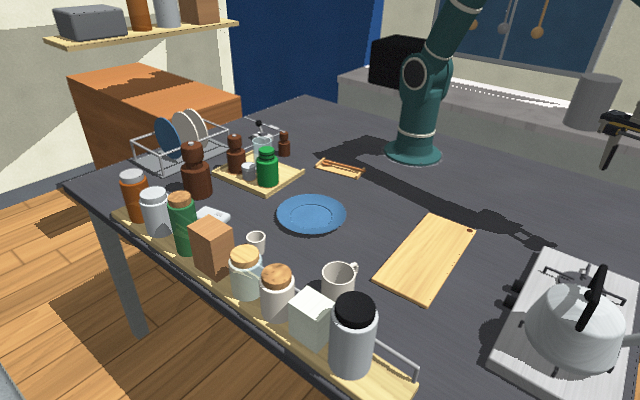

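View pics/side0.png

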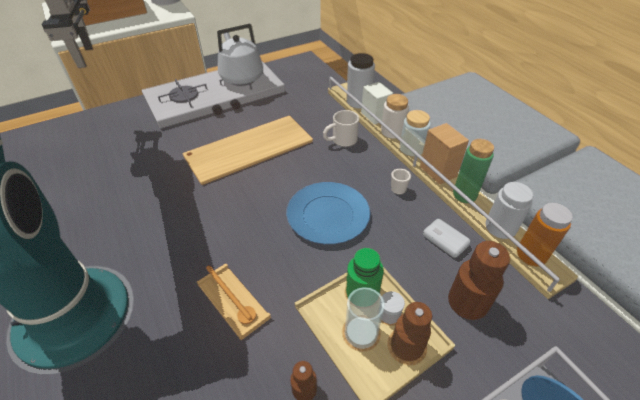

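Mill candidates in the side picture are small (303,380), middle (411,333) on the rack, and large (478,280). The middle-sized one, standing on the rack next to the tumbler, canister and tin, fits. I'll confirm that in a crop and measure from above with the wrist camera.

```bash
cat > b.py <<'E'
from h import *
np.set_printoptions(precision=3,suppress=True)
z=np.load('side0.npz'); P=z['P']; save('crop',cv2.resize(z['im'][230:400,270:520],None,fx=3,fy=3))
for n,xy in dict(small=(.331,-.355),mid=(.536,-.381),big=(.705,-.371),can=(.526,-.248),tum=(.475,-.315)).items():
    m=np.hypot(P[...,0]-xy[0],P[...,1]-xy[1])<.035; print(n,'height',np.nanmax(P[m][:,2]))
R=np.array([[-1,0,0],[0,1,0],[0,0,-1.]])
print(viewer.camera_info('wrist')['T_tool_cam'])
for y,n in((.30,'wb'),(-.32,'wr')):
    env.reach([.47,y,.42],R); im,d,c=cam('wrist'); save(n,im); np.savez(n,im=im,d=d,P=cloud(d,c)); print(n,c[3],env.sense()['joint_positions'],(d>0).mean())
    for o in ['rack','tumbler','canister','mill','tin'] if n=='wr' else ['board']: print(o,[(np.round(r['at'],3).tolist(),round(r['score'],2)) for r in tip_of('wrist',o)][:3])
print(env.sense()['t'])
E
python3 b.py; python3 -c "
import cv2,numpy as np
a=cv2.imread('pics/wb.png');b=cv2.imread('pics/wr.png');cv2.imwrite('pics/w.png',cv2.resize(np.vstack([b,a]),(480,600)))"
```

```text
small height 0.09408877094037249
mid height 0.13961566632310363
big height 0.17585731622740308
can height 0.1323158066656558
tum height 0.12209494509786423
[[-0.001  0.955  0.297  0.084]
 [ 1.     0.001 -0.     0.001]
 [-0.001  0.297 -0.955 -0.17 ]
 [ 0.     0.     0.     1.   ]]
wb [0.385 0.302 0.59 ] [-0.731  0.169  0.118  1.552 -0.02   1.423  0.962] 0.9959765625
board [([0.506, 0.306, 0.003], 0.81), ([0.574, -0.028, 0.001], 0.7)]
wr [ 0.387 -0.318  0.59 ] [-0.161  0.225  0.862  1.562 -0.172  1.434  2.285] 0.99588671875
rack []
tumbler [([0.477, -0.317, 0.009], 0.93)]
canister [([0.528, -0.249, 0.007], 0.88), ([0.539, -0.381, 0.008], 0.31)]
mill [([0.538, -0.383, 0.009], 0.84), ([0.333, -0.353, -0.002], 0.63), ([0.7, -0.375, -0.002], 0.56)]
tin []
5.425
```

View pics/crop.png

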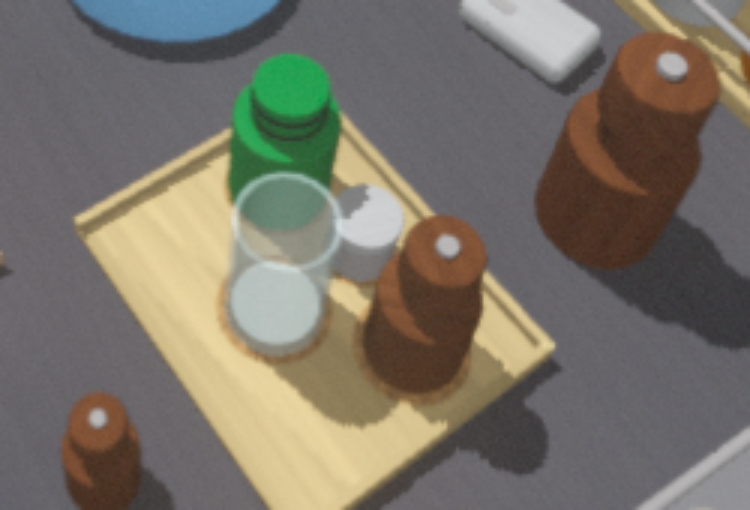

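View pics/w.png

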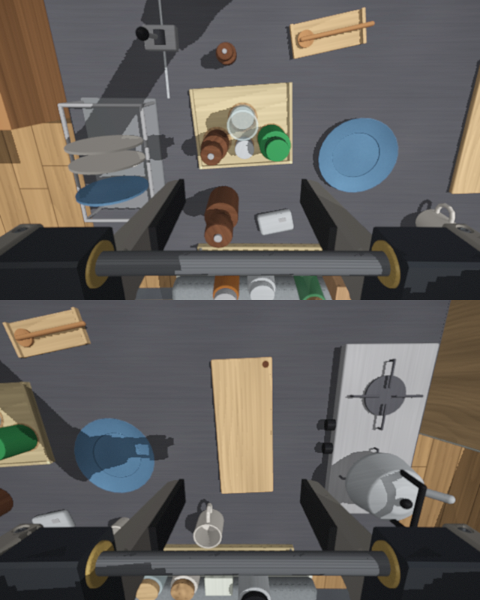

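The crop confirms it: the middle mill stands on the rack's cork spot, with the tumbler left of it and the canister behind. Next come the precise fits.

```bash
cat > c.py <<'E'
from h import *
from scipy.optimize import least_squares
np.set_printoptions(precision=4,suppress=True)
V={n:np.load(f) for n,f in dict(scene='scene0.npz',side='side0.npz',wr='wr.npz',wb='wb.npz').items()}
def wood(n,c,r,zr):
    P=V[n]['P'];hsv=cv2.cvtColor(V[n]['im'],cv2.COLOR_RGB2HSV)
    m=(hsv[...,0]>10)&(hsv[...,0]<30)&(hsv[...,1]>50)&(hsv[...,2]>90)&(P[...,2]>zr[0])&(P[...,2]<zr[1])&(np.hypot(P[...,0]-c[0],P[...,1]-c[1])<r)
    m=cv2.morphologyEx(m.astype(np.uint8),cv2.MORPH_OPEN,np.ones((3,3)))>0
    q=P[m];(cx,cy),(w,h),a=cv2.minAreaRect((q[:,:2]*1000).astype(np.float32)); print(n,'rect',round(cx,1),round(cy,1),round(w,1),round(h,1),round(a,2),'medz',np.median(q[:,2]))
for n in('wr','scene','side'): wood(n,(.506,-.32),.17,(-.002,.025))
for n in('wb','scene','side'): wood(n,(.505,.305),.2,(.003,.022))
def disc(n,name,xy,r,z0,z1):  # fit circle of known radius to top surface: minEnclosing + centroid
    P=V[n]['P'];m=(np.hypot(P[...,0]-xy[0],P[...,1]-xy[1])<r+.012)&(P[...,2]>z0)&(P[...,2]<z1);q=P[m][:,:2]
    if len(q)<15: print(n,name,'few',len(q));return
    f=lambda p:np.maximum(np.hypot(*(q-p).T)-r,0)
    (cx,cy),rr=cv2.minEnclosingCircle((q*1000).astype(np.float32))
    print(n,name,'centroid',q.mean(0),'mec',round(cx,1),round(cy,1),round(rr,1),'zmed',np.median(P[m][:,2]),len(q))
for n in('wr','scene','side'):
    disc(n,'can',(.527,-.248),.024,.122,.14)
    disc(n,'mill',(.537,-.382),.023,.105,.15)
    disc(n,'tum',(.476,-.316),.032,.112,.13)
    disc(n,'tin',(.546,-.311),.023,.051,.062)
    P=V[n]['P'];h=cv2.cvtColor(V[n]['im'],cv2.COLOR_RGB2HSV)
    m=(np.hypot(P[...,0]-.574,P[...,1]+.028)<.125)&(h[...,0]>95)&(h[...,0]<115)&(h[...,1]>110)&(P[...,2]<.03)
    m=cv2.morphologyEx(m.astype(np.uint8),cv2.MORPH_OPEN,np.ones((3,3)))>0
    (cx,cy),rr=cv2.minEnclosingCircle((P[m][:,:2]*1000).astype(np.float32));print(n,'plate',cx,cy,rr)
E
python3 c.py
```

```text
wr rect 504.5 -317.3 208.4 250.4 3.82 medz 0.008483480189845738
scene rect 494.0 -329.8 224.3 272.4 3.85 medz 0.007968903149595308
side rect 506.0 -312.6 213.5 252.4 3.85 medz 0.009086676694205542
wb rect 508.9 306.5 339.4 140.5 2.82 medz 0.012264726871050013
scene rect 508.5 305.5 345.1 143.1 2.75 medz 0.012077280869208007
side rect 511.2 309.2 346.1 156.8 3.25 medz 0.013488806171018108
wr can centroid [ 0.5254 -0.2463] mec 526.3 -245.9 23.8 zmed 0.12829698020337965 729
wr mill centroid [ 0.5317 -0.3808] mec 534.8 -382.2 22.8 zmed 0.13264680198976891 755
wr tum centroid [ 0.4755 -0.3181] mec 475.7 -317.7 31.8 zmed 0.11787685863718855 361
wr tin centroid [ 0.5448 -0.3129] mec 545.7 -312.8 23.0 zmed 0.05622386265614654 495
wr plate 0.0 0.0 0.0
scene can centroid [ 0.5303 -0.2434] mec 528.1 -244.3 24.7 zmed 0.1268537713010468 103
scene mill centroid [ 0.5444 -0.3735] mec 539.6 -380.0 23.1 zmed 0.12523846007448047 168
scene tum centroid [ 0.4805 -0.3161] mec 479.3 -317.5 32.7 zmed 0.1153221597754947 74
scene tin centroid [ 0.5491 -0.3111] mec 546.5 -312.0 24.9 zmed 0.054925625380971566 88
scene plate 575.9927368164062 -25.12779426574707 100.02969360351562
side can centroid [ 0.5243 -0.2495] mec 525.7 -248.4 24.7 zmed 0.1289865537025972 472
side mill centroid [ 0.53   -0.3881] mec 534.5 -384.7 23.3 zmed 0.13315827535198943 763
side tum centroid [ 0.4744 -0.3215] mec 474.9 -319.9 32.5 zmed 0.11809367929697834 338
side tin centroid [ 0.5451 -0.3163] mec 541.9 -307.4 30.8 zmed 0.056892722072184654 411
side plate 574.1726684570312 -25.422473907470703 98.62503814697266
```

```bash
cat > m.py <<'E'
from h import *
np.set_printoptions(precision=4,suppress=True)
def fr(yaw):
    c,s=np.cos(yaw),np.sin(yaw); return np.array([[-c,-s,0],[-s,c,0],[0,0,-1.]])
RY,BY=np.radians(3.85),np.radians(2.8)
rot=lambda a,p:np.array([[np.cos(a),-np.sin(a)],[np.sin(a),np.cos(a)]])@p
RC=np.array([.5312,-.3143])-rot(RY,[.030,0]); BC=np.array([.508,.3058])
spot=dict(tumbler=(-.025,0),canister=(.030,.0685),mill=(.030,-.0685),tin=(.045,0))
slot=dict(canister=-.1,tumbler=0,mill=.1)
tip=dict(tumbler=.076,canister=.091,mill=.088,tin=.021)  # TCP height above object's underside
HI=.26
def rackp(o): return (*(RC+rot(RY,spot[o])),.008),fr(RY)
def boardp(o): return (*(BC+rot(BY,[slot[o],0])),.012),fr(BY)
def platep(o): return (.575,-.026,.004),fr(0)
def over(p,F,z):
    try: env.movel([p[0],p[1],z],F,rate=.4)
    except env.PlanningError as e: print('reach instead',e); env.reach([p[0],p[1],z],F)
def pick(o,pose):
    p,F=pose; z=p[2]+tip[o]; over(p,F,HI-.04)
    env.movel([p[0],p[1],z],F,rate=.15); f=env.sense()['wrist_force']; effector.grasp(30); s=env.sense()
    env.movel([p[0],p[1],HI],F,rate=.15); e=env.sense()
    print(o,'pick w',round(s['gripper_width'],4),'->',round(e['gripper_width'],4),'F',f,e['wrist_force'],'t',e['t'],flush=True)
def place(o,pose):
    p,F=pose; z=p[2]+tip[o]+.001; over(p,F,HI)
    env.movel([p[0],p[1],z+.015],F,rate=.15); env.movel([p[0],p[1],z],F,rate=.03); env.pause(.2); s=env.sense()
    effector.release(); env.movel([p[0],p[1],HI-.04],F,rate=.15)
    print(o,'place w',round(s['gripper_width'],4),'F',s['wrist_force'],'tcp',s['ee_pos'],'t',env.sense()['t'],flush=True)
E
python3 - <<'E'
from m import *
print(rackp('canister')[0],rackp('mill')[0],rackp('tumbler')[0])
env.movel([*env.sense()['ee_pos'][:2],.30],fr(RY),rate=.3)
pick('canister',rackp('canister')); place('canister',boardp('canister'))
im,d,c=cam('side');save('s1',im)
E
```

```text
(np.float64(0.5266005934546912), np.float64(-0.2459545871368753), 0.008) (np.float64(0.5357994065453089), np.float64(-0.3826454128631247), 0.008) (np.float64(0.476324121058805), np.float64(-0.31799295416046697), 0.008)
canister pick w 0.0474 -> 0.0477 F [ 0.2706 -0.1409  0.8007] [ 0.0286 -0.1081 -1.5966] t 9.35
canister place w 0.0479 F [ 0.2194 -0.0731 -2.019 ] tcp [0.4082 0.301  0.1041] t 14.55
```

View pics/s1.png

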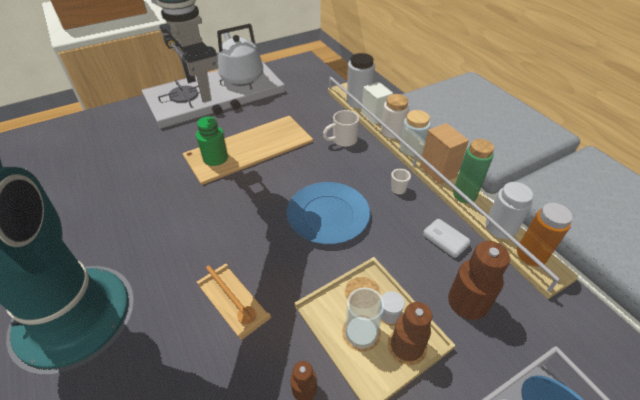

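The canister stands upright on the board at (211,142), and the rest is undisturbed. Carrying on with the mill, tumbler and tin.

```bash
python3 - <<'E'
from m import *
for o in('mill','tumbler'): pick(o,rackp(o)); place(o,boardp(o))
im,d,c=cam('side');save('s2',im)
pick('tin',rackp('tin')); place('tin',platep('tin'))
R=fr(0); env.movel([.47,-.32,.42],R,rate=.4)
im,d,c=cam('wrist');save('w3',im);np.savez('w3',im=im,d=d,P=cloud(d,c))
im2,d,c=cam('side');save('s3',np.vstack([im2,im])[:, :]);np.savez('s3',im=im2,d=d,P=cloud(d,c))
cv2.imwrite('pics/s3.png',cv2.resize(cv2.imread('pics/s3.png'),(480,600)))
E
```

```text
mill pick w 0.0457 -> 0.0453 F [-0.5561 -0.0906 -0.0553] [-0.3297 -0.2108 -2.3341] t 19.4667
mill place w 0.0456 F [ 0.2913  0.718  -2.0253] tcp [0.608  0.3107 0.1011] t 25.0667
tumbler pick w 0.0642 -> 0.0645 F [-0.0752  0.6937 -0.2915] [-0.5669  0.2763 -3.3634] t 29.7417
tumbler place w 0.0644 F [-0.3335 -0.6524 -3.0037] tcp [0.508  0.3058 0.089 ] t 35.0917
tin pick w 0.0452 -> 0.0451 F [ 0.5551 -0.1013  0.4545] [ 0.7343 -0.3356 -0.9119] t 40.725
tin place w 0.0453 F [ 0.1537  0.5771 -0.668 ] tcp [ 0.5751 -0.0261  0.0262] t 46.3167
```

View pics/s3.png

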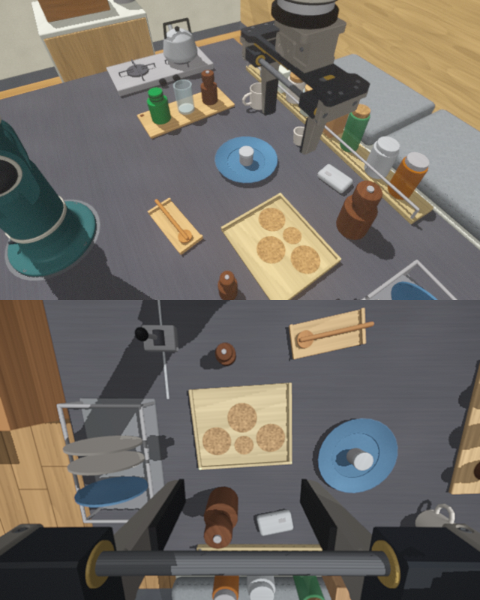

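All three stand on the board, the tin is on the plate, and the cork spots are bare. I'll measure the spot centres, the tin against the plate, and the things on the board.

```bash
python3 - <<'E'
from m import *
def spots(P,im,n):
    h=cv2.cvtColor(im,cv2.COLOR_RGB2HSV)
    for o in spot:
        q=np.array(rackp(o)[0]);r=.037 if o!='tin' else .025
        D=np.hypot(P[...,0]-q[0],P[...,1]-q[1])
        near=(D<r+.008)&(P[...,2]<.02)
        L=cv2.GaussianBlur(im,(0,0),1.2)[...,2].astype(float)/im[...,0].clip(1)  # blue/red
        v=cv2.GaussianBlur(im,(0,0),1.2)[...,0].astype(np.uint8)
        t,_=cv2.threshold(v[near][:,None],0,255,cv2.THRESH_OTSU)
        m=near&(v<=t); m=cv2.morphologyEx(m.astype(np.uint8),cv2.MORPH_CLOSE,np.ones((5,5)))>0
        p=P[m][:,:2]; print(n,o,'centroid-nominal mm',(p.mean(0)-q[:2])*1000,'eqr',m.sum())
for f in('w3','s3'):
    z=np.load(f+'.npz');spots(z['P'],z['im'],f)
    P=z['P'];h=cv2.cvtColor(z['im'],cv2.COLOR_RGB2HSV)
    D=np.hypot(P[...,0]-.575,P[...,1]+.026)
    m=(D<.04)&(P[...,2]>.049)&(P[...,2]<.056); print('tin top',cv2.minEnclosingCircle((P[m][:,:2]*1000).astype(np.float32)))
    m=(D<.13)&(h[...,0]>90)&(h[...,0]<120)&(h[...,1]>100)&(P[...,2]<.03);m=cv2.morphologyEx(m.astype(np.uint8),cv2.MORPH_OPEN,np.ones((3,3)))>0
    print('plate',cv2.minEnclosingCircle((P[m][:,:2]*1000).astype(np.float32)))
env.movel([.47,.30,.42],fr(0),rate=.4); im,d,c=cam('wrist');P=cloud(d,c);save('w4',im);print(env.sense()['t'])
for o,z0,r in(('canister',.126,.024),('mill',.109,.023),('tumbler',.116,.032)):
    q=boardp(o)[0];m=(np.hypot(P[...,0]-q[0],P[...,1]-q[1])<r+.012)&(P[...,2]>z0)&(P[...,2]<.15);(cx,cy),rr=cv2.minEnclosingCircle((P[m][:,:2]*1000).astype(np.float32))
    print(o,'board offset mm',cx-q[0]*1000,cy-q[1]*1000,rr)
E
```

```text
w3 tumbler centroid-nominal mm [nan nan] eqr 1209
w3 canister centroid-nominal mm [nan nan] eqr 1205
w3 mill centroid-nominal mm [nan nan] eqr 1109
w3 tin centroid-nominal mm [nan nan] eqr 526
tin top ((574.3754272460938, -25.660470962524414), 23.52619171142578)
plate ((577.4085083007812, -24.909059524536133), 100.82955932617188)
s3 tumbler centroid-nominal mm [nan nan] eqr 1118
s3 canister centroid-nominal mm [nan nan] eqr 945
s3 mill centroid-nominal mm [nan nan] eqr 1175
s3 tin centroid-nominal mm [nan nan] eqr 455
tin top ((573.8483276367188, -26.49383544921875), 23.505050659179688)
plate ((576.3782958984375, -26.359460830688477), 100.84244537353516)
49.2417
canister board offset mm 0.3468612927371737 0.7244117940144292 23.753870010375977
mill board offset mm -0.9058822888309805 0.34413678996992303 23.082544326782227
tumbler board offset mm -0.884521484375 0.8369628906249886 31.94605255126953
```

Tin is centred within about 2 mm, and the board offsets are under 1 mm. The NaNs come from missing depth pixels, so I'll redo the spots with nanmean.

```bash
python3 - <<'E'
from m import *
for f in('w3','s3'):
    z=np.load(f+'.npz');P=z['P'];v=cv2.GaussianBlur(z['im'],(0,0),1.2)[...,0]
    for o in spot:
        q=np.array(rackp(o)[0]);r=.037 if o!='tin' else .025
        near=(np.hypot(P[...,0]-q[0],P[...,1]-q[1])<r+.008)&(P[...,2]<.02)
        t,_=cv2.threshold(v[near][:,None],0,255,cv2.THRESH_OTSU)
        m=cv2.morphologyEx((near&(v<=t)).astype(np.uint8),cv2.MORPH_CLOSE,np.ones((5,5)))>0
        p=P[m][:,:2]; print(f,o,(np.nanmean(p,0)-q[:2])*1000)
E
```

```text
w3 tumbler [-0.8585 -0.1428]
w3 canister [-0.1479  3.5802]
w3 mill [-1.057  -0.0167]
w3 tin [-1.2006  0.0944]
s3 tumbler [-0.0092 -2.6353]
s3 canister [0.2146 2.6501]
s3 mill [-0.578  -2.1394]
s3 tin [-1.1722 -0.6142]
```

The spots agree with the nominal positions; the canister's +3 mm comes from the edge strip's shadow. Returning the three.

```bash
python3 - <<'E'
from m import *
for o in('tumbler','canister','mill'): pick(o,boardp(o)); place(o,rackp(o))
env.movel([.47,-.32,.42],fr(0),rate=.4)
im,d,c=cam('wrist');P=cloud(d,c)
for o,z0,r in(('canister',.122,.024),('mill',.105,.023),('tumbler',.112,.032)):
    q=rackp(o)[0];m=(np.hypot(P[...,0]-q[0],P[...,1]-q[1])<r+.012)&(P[...,2]>z0)&(P[...,2]<.15);(cx,cy),rr=cv2.minEnclosingCircle((P[m][:,:2]*1000).astype(np.float32))
    print(o,'rack offset mm',cx-q[0]*1000,cy-q[1]*1000,rr)
a=cam('side')[0];save('s5',cv2.resize(np.vstack([a,im]),(480,600)));print(env.sense()['t'])
E
```

```text
tumbler pick w 0.0643 -> 0.0638 F [-0.4725 -0.2467 -0.4884] [ 0.6104 -0.0173 -3.2549] t 52.7667
tumbler place w 0.0647 F [ 0.332  -0.8339 -2.7123] tcp [ 0.4764 -0.3181  0.0851] t 58.1667
canister pick w 0.0475 -> 0.0473 F [0.0008 0.1887 1.0348] [ 0.6108 -0.1474 -2.2785] t 62.7417
canister place w 0.0475 F [-0.4945  0.0586 -2.1037] tcp [ 0.5267 -0.246   0.1002] t 67.9917
mill pick w 0.0456 -> 0.045 F [-0.0238  0.3375  1.1423] [ 0.5552 -0.6822 -2.1683] t 72.475
mill place w 0.0457 F [ 0.1236  0.5378 -2.2191] tcp [ 0.5359 -0.3827  0.0972] t 78.125
canister rack offset mm -0.034248239847443074 0.44230381167997734 23.876466751098633
mill rack offset mm -0.7497849632776479 0.9357265838278295 22.767038345336914
tumbler rack offset mm -1.1718078263831444 0.8047522561701044 31.59292984008789
78.925
```

View pics/s5.png

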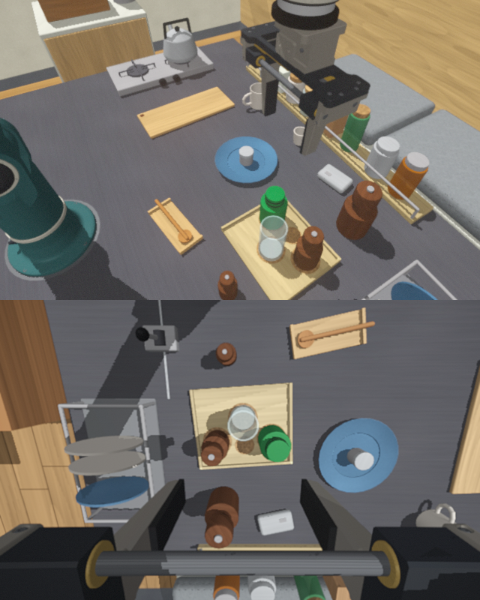

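All three stand upright on their own spots (canister at (274,205), tumbler (272,240), mill (310,245)), the tin is mid-plate at (246,155), and the bystanders are where they were.

```bash
python3 -c "
from station import workorder
print(workorder.finish_job())"
```

```text
the job is handed in; nothing more can be done
None
```

The job is handed in at about 79 s: the tin is in the middle of the blue plate to within about 3 mm, and the tumbler, canister and mill are back on their own cork spots, measured within about 1.5 mm of where I aimed, upright, with the mug, fish tin and egg cup not touched.

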